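# Clamp the tall jar and unscrew its cap

## Robot

A 7-joint arm with a two-finger parallel gripper is mounted at the origin on the work surface. World frame = base frame: x ahead of the robot, y to its left, z up, the work surface at z = 0. Lengths are in m, angles in rad, forces in N, time in s.
With the tool pointing down it reaches from about 0.4 to 0.9 m from the base axis. Payload 5.5 kg.
Tool frame: the origin (TCP) lies midway between the tips of the shut fingers; the grasp point (between the pads) lies 19 mm behind it; z points along the fingers, x is the direction in which the jaws open and shut, and the axes are right-handed (so a half turn about z gives the same grasp; the last joint's range is limited). The gripper opens to 85 mm and grips with 20 to 120 N. Pads are 22 mm wide; open, the fingers measure 114 mm over their backs; the gripper's body (76 mm by 85 mm) begins 54 mm behind the grasp point. The pads swing forward as they close: fully open they stand 13 mm farther back than shut.
Start: joints at [1.485, 0.501, -0.427, 1.55, 0.221, 1.138, -0.21], TCP at [0.222, -0.611, 0.231] pointing down, gripper open.
Joint ranges: [-2.88, 2.88], [-0.31, 2.03], [-1.54, 1.56], [0.2, 2.42], [-1.41, 4.55], [0.19, 2.02], [-2.57, 2.57]. Speed limits (rad/s): [2.57, 2.57, 3.14, 3.14, 3.14, 3.14, 3.14].

## Interface

Orientations are given as a unit quaternion [x, y, z, w].
In Python, from station import env, imaging gives the robot as it stands. The module is installed in compiled form; this text tells all that it offers.
- The arm moves only by the tool servo_tool, never from a script. Its argument "rows" is a list of rows, each a list of 7 numbers: the shift along the tool's x, y, z in m, then the turn, a rotation vector about the tool's x, y, z in rad, then the closure in counts, from 0 (fully open) to 255 (shut). In form: [[tx, ty, tz, rx, ry, rz, claw], ...]. A call has 1 to 20 rows; each row shifts and turns the commanded pose from where the row before left it, along the tool's axes as they then stand; what a row does not reach is not made up. A row lasts 1/10 s, in which the tool goes at most 50 mm and 8.59 degrees, less where a joint would pass 70% of its speed; a pose out of reach is approached as far as the arm can. A call is refused whole if a number of a shift passes 0.05 or a number of a turn 0.15, either way. A call with a gripper value outside its range is refused whole. The fingers move at their own pace and stop on an object; the grip force is fixed at half the most. Time passes only in rows, so rows that do not move let the fingers close. It gives the time, the measured TCP pose, the force and the opening at its end, in the units of the state.
- env.sense(): the state, without advancing time (a new reading comes with each control period).
- imaging.capture(name): name is "scene" or "top" or "wrist"; returns a dict with "frame" (384x512x3 uint8, blue, green, red), "intrinsics" (3x3 intrinsics, pixels), "camera_from_world" (4x4, takes a point from world to camera coordinates). Camera axes: x right, y down, z forward; pixel columns grow to the right and rows downward; lengths in m; the calibration is good to about 2 mm. A picture is of the moment at which its call begins. There is no depth.
- env.finish_job(): hands the job in, once; it reports no verdict.
The state is a dict: "clock": time; "joint_positions": joint angles; "qvel": joint speeds; "tau": joint torques, N m; "eef_pos": TCP position; "tcp_rot": TCP orientation; "ft_force": force on the tool from outside, world axes, zero at the start; "ft_torque": the same for the moment, N m; "width": opening from 0.0 (shut) to 1.0 (fully open).
Only numpy, scipy, OpenCV 4.12 (cv2) and the standard library are available. Lean on these libraries where they do the work, as an engineer would, in place of code of your own. Each camera call takes 0.05 s, during which the arm holds its last target.

## Task

The cap of the tall glass jar in the bamboo rack is screwed on tight: first brace the jar by turning the rack's clamp knob clockwise until it clicks past its stiff point and stays, then unscrew the cap counter-clockwise. Stop turning once the threads let go, lift the cap straight up and finish holding it, level and still, just above the jar's mouth without touching the jar. The jar must stay standing in its clamp without twisting round, the clamp stays locked, and the two small jars, the snack cup and the spoon are left alone.

Things in the scene. Friction and masses are not known exactly. Their poses are not given: they have to be found in the camera images.
- rack: fixed bamboo rack: board 110 x 370 x 12 mm (x -55 to 55, y -170 to 200). Origin on the work surface under the tall jar's axis; y runs along the rack: knob 130 mm to -y, small jars 92 and 156 mm to +y. V block on the jar's +y side and clamp pad on its -y side, both up to 52 mm above the work surface
- pocket (a point): point on the rack's board (12 mm above the work surface) in the middle of the tall jar's place; axes as the rack
- clamp_knob (a joint): clamp knob angle, 0 open to 1.45 rad locked, growing clockwise from above; starts at 0 to 0.12. Stiffens (up to about 0.2 N m) and past about 1.05 snaps on to its stop and stays; let go earlier it springs back. Its cam drives a spring-backed pad that presses the jar into the V block (about 28 N), moving it about 1 mm to the rack's +y. With the clamp open the jar spins with its cap
- knob_grip (a point): point on the knob's vertical axis, inside its wooden grip bar, 56 mm above the work surface. The bar is 46 mm long (along this point's x axis, turning with the knob), 12 mm thick (y), and spans 36 to 66 mm above the work surface; below it a hub 38 mm across on a 50 x 50 mm block, top at 26 mm
- jar: tall glass jar, 52 mm across, 92 mm high to its rim, 0.2 to 0.4 kg, loose, standing on the rack's board; origin at the centre of its underside, z up; shoulder at 70 to 76 mm, neck 44 mm across. Right-handed thread of three short ramps 120 degrees apart. Its cap has let go when the cap's x axis is about 1.2 rad counter-clockwise of the jar's x axis; beyond about 1.8 rad it jams
- jar_mouth (a point): centre of the jar's rim, 92 mm above the jar's origin
- jar_edge (a point): point on the jar's wall, 26 mm along the jar's x axis, 40 mm up
- cap: the tall jar's metal cap, 60 mm across, 24 mm tall, 55 g; origin at the centre of its underside, z up; screwed on, its underside is 12 mm below the rim. A spring seal makes it tight (about 0.2 N m to turn). Its x axis starts 0.17 to 0.50 rad counter-clockwise of the jar's; a turn of about 1.2 rad frees it from any start. It rises 1 mm while turned, up to 2 mm more once free, then lifts straight off
- small_jar_a: bystander: small glass jar with metal cap, 45 mm across, 58 mm high, in the rack slot nearer the tall jar; origin at the centre of its underside
- small_jar_b: bystander: small glass jar as the other, in the rack's end slot
- snack_cup: bystander: blue plastic snack cup with a flip-top lid, 80 mm across, 84 mm high, left of the rack; origin at the centre of its underside
- spoon: bystander: steel baby spoon, 140 mm long, lying left of the rack; origin under its middle
Not all that is in view belongs to the job. Several things have the shape of the cap; the one meant has the colours described above.

How it is judged:
On the way, in this order (a step that is already met when the one before it is completed fails the run):
1. the clamp knob has clicked past its stiff point, with the cap still screwed on (value of joint clamp_knob above 1.3 rad and z of cap in the frame of jar below 0.084 m), for 0.2 s.
2. the cap is unscrewed and off the jar's mouth (value of joint clamp_knob above 1.3 rad and z of cap in the frame of jar_mouth above 0.002 m and contact force between cap and the fingers above 1 N), for 0.2 s.
At the end, for the whole second after the job is handed in: Knob over 1.3 rad; jar in place (7 mm), not raised (4 mm), upright (0.08 rad), wall point within 12 mm of its start; fingers hold the cap level (0.2 rad), still, base 2 to 50 mm above the rim, within 20 mm of its axis, turned no further (x axis 1.15 to 1.99 rad from jar's), touching neither (all of step 2 and horizontal distance between jar and pocket below 0.007 m and z of jar in the frame of pocket below 0.004 m and angle between jar's own z axis and vertical below 0.08 rad and distance of jar_edge from where it was at the start of the episode below 0.012 m and angle between the x axis of cap and the x axis of jar, either way round above 1.15 rad and z of cap in the frame of jar_mouth below 0.05 m and horizontal distance between cap and jar_mouth below 0.02 m and angle between cap's own z axis and vertical below 0.2 rad and linear speed of cap below 0.02 m/s and contact force between cap and jar below 0.1 N and contact force between cap and rack below 0.1 N); the arm keeps its last pose, push and grip.
It fails at once if the jar is pulled up out of its place or tipped (z of jar in the frame of pocket above 0.01 m or angle between jar's own z axis and vertical above 0.2 rad).
It fails at once if the jar is twisted round (distance of jar_edge from where it was at the start of the episode above 0.02 m).
It fails at once if a bystander is disturbed (distance of any of small_jar_a, small_jar_b from where it was at the start of the episode above 0.015 m or distance of any of snack_cup, spoon from where it was at the start of the episode above 0.02 m or angle between any of snack_cup, small_jar_a, small_jar_b's own z axis and vertical above 0.3 rad).
It also fails if it takes over 38 s, if anything falls off the work surface, if the arm or the gripper's body presses on something with over 40 N, if the wrist force passes 120 N, or if a joint passes its speed limit or range.

## Working session

There is one attempt and no reset: what is moved stays moved. The work goes in short steps, Python scripts to look and compute and a tool call to move; the robot and the scene stay as the last step left them, time stands still between calls to the robot, and variables do not carry over. Pictures are saved under pics/ and viewed, and the job is handed in when it is done.

Besides the shell and the picture viewer there is one more tool, called after ">>>" as a command line: name --pt "numbers of a row" for each row, then --argument value for the rest. servo_tool: Moves the arm, as the interface text tells. Its arguments: {"type":"object","properties":{"rows":{"type":"array","items":{"type":"array","items":{"type":"number"}}}},"required":["rows"]}

```bash
mkdir -p pics; cat > h.py <<'E'
import numpy as np, cv2
from station import env, imaging
def ray(c,u,v):
    K=c["intrinsics"];T=c["camera_from_world"];R=T[:3,:3];t=T[:3,3]
    return -R.T@t, R.T@np.linalg.solve(K,[u,v,1.])
def onz(c,u,v,z):
    o,d=ray(c,u,v); return o+d*(z-o[2])/d[2]
def pix(c,p):
    q=c["camera_from_world"]@np.append(p,1);q=c["intrinsics"]@q[:3];return q[:2]/q[2]
E
python3 - <<'E'
from h import *
s=env.sense();print({k:np.round(v,3) for k,v in s.items()})
for n in ["scene","top","wrist"]:
    c=imaging.capture(n);cv2.imwrite(f"pics/{n}0.png",c["frame"]);print(n,np.round(ray(c,256,192),3))
E
```

```text
{'clock': np.float64(0.0), 'joint_positions': array([ 1.485,  0.502, -0.427,  1.551,  0.221,  1.138, -0.21 ]), 'qvel': array([ 0.   ,  0.   , -0.   , -0.002, -0.001, -0.003, -0.001]), 'tau': array([ 0.0000e+00, -5.6951e+01, -5.8160e+00, -2.8094e+01,  1.1000e-02,
        1.2000e-02,  0.0000e+00]), 'eef_pos': array([ 0.222, -0.61 ,  0.23 ]), 'tcp_rot': array([ 0.819, -0.574, -0.001, -0.001]), 'ft_force': array([0.065, 0.658, 0.711]), 'ft_torque': array([-0.013,  0.03 , -0.047]), 'width': np.float64(1.0)}
scene [[ 1.152 -0.275  0.815]
 [-0.626  0.364 -0.69 ]]
top [[ 0.438  0.102  0.972]
 [ 0.079 -0.006 -0.997]]
wrist [[ 0.289 -0.585  0.372]
 [-0.275 -0.119 -0.954]]
```

View pics/scene0.png

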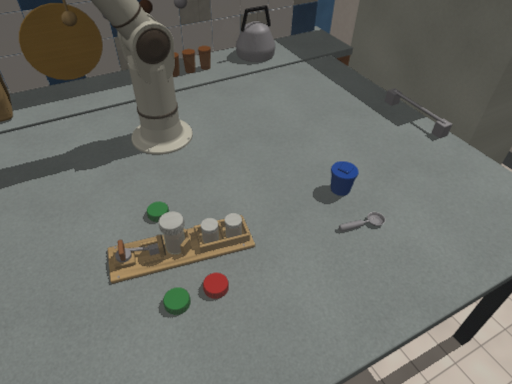

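View pics/top0.png

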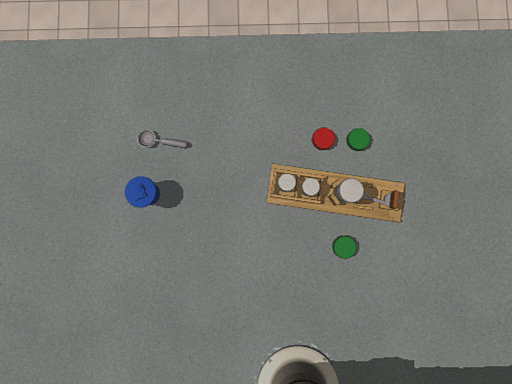

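View pics/wrist0.png

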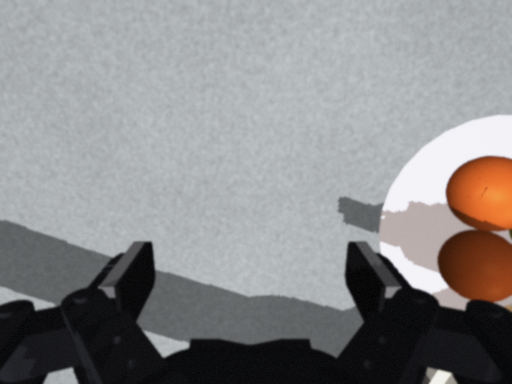

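The scene view shows the rack with the tall jar and its pale cap at about (172,220), the small jars at (209,228) and (233,222), and the knob at (121,250). In the top view:
- tall jar's cap: (351,190)
- knob: (397,200)
- small jars: (287,182) and (311,187)

Things that could be taken for the cap (top view pixels): red disc (324,139), green discs (359,139) and (345,247), small-jar caps (287,182) and (311,187). I choose (351,190), the metal one on the tall jar. A close crop comes next.

```bash
python3 - <<'E'
from h import *
c=imaging.capture("top");f=c["frame"][155:230,260:412];a=cv2.resize(f,None,fx=5,fy=5,interpolation=cv2.INTER_CUBIC);cv2.imwrite("pics/topcrop.png",a)
d=imaging.capture("scene");f=d["frame"][200:285,100:260];cv2.imwrite("pics/scenecrop.png",cv2.resize(f,None,fx=5,fy=5,interpolation=cv2.INTER_CUBIC))
# board mask
f=c["frame"];hsv=cv2.cvtColor(f,cv2.COLOR_BGR2HSV)
m=cv2.inRange(hsv,(8,70,60),(30,255,255));m[:150]=0;m[240:]=0
m=cv2.morphologyEx(m,cv2.MORPH_CLOSE,np.ones((15,15)))
cs=cv2.findContours(m,0,2)[0];k=max(cs,key=cv2.contourArea);r=cv2.minAreaRect(k);b=cv2.boxPoints(r);print(r,b)
P=np.array([onz(c,*p,0.012) for p in b]);print(np.round(P,4));
for i in range(4):print(np.linalg.norm(P[i]-P[i-1]))
cv2.imwrite("pics/m.png",m)
E
```

```text
((335.6249084472656, 192.51861572265625), (135.94729614257812, 39.77405548095703), 8.47114372253418) [[265.46326 202.17538]
 [271.32245 162.83527]
 [405.78656 182.86185]
 [399.92737 222.20197]]
[[ 0.4861  0.0708  0.012 ]
 [ 0.5944  0.0519  0.012 ]
 [ 0.5307 -0.3159  0.012 ]
 [ 0.4236 -0.2932  0.012 ]]
0.36931247374097753
0.1099156009500266
0.3733484543033827
0.1094269220480667
```

View pics/topcrop.png

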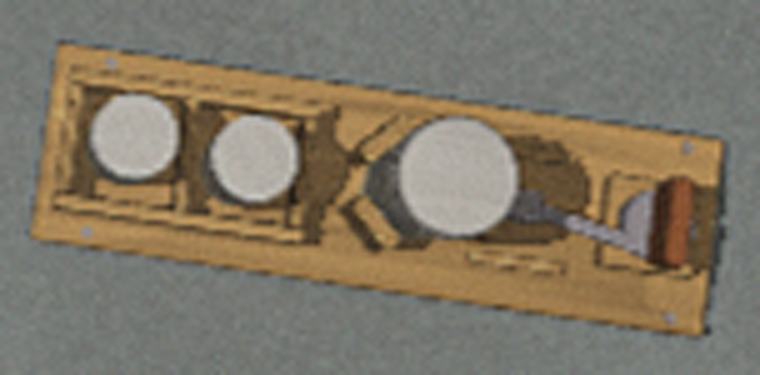

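View pics/scenecrop.png

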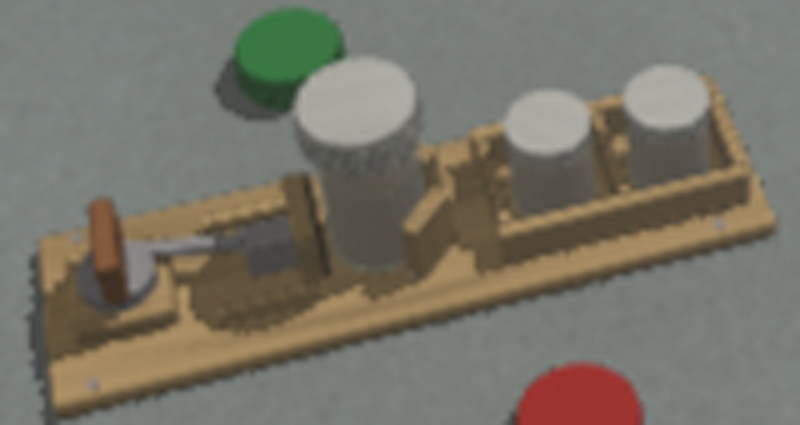

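The crops confirm it: the pale metal cap is on the tall jar at crop (459,177), top-view (351.8,190.4), and the brown knob bar is at crop (673,222). The board measures 370 x 110 mm, as given. Next I measure the cap, the bar and the rack pose.

```bash
python3 - <<'E'
from h import *
c=imaging.capture("top");d=imaging.capture("scene")
P=np.array([[0.4861,0.0708],[0.5944,0.0519],[0.5307,-0.3159],[0.4236,-0.2932]])
yd=(P[0]+P[1]-P[2]-P[3]);yd/=np.linalg.norm(yd);xd=np.array([yd[1],-yd[0]]);cen=P.mean(0)
org=cen-yd*0.015;print("rack org",org,"ydir",yd,"yaw",np.arctan2(xd[1],xd[0]),"knob",org-yd*.13)
def comp(img,m,name,z):
    n,l,s,ce=cv2.connectedComponentsWithStats(m)
    for i in range(1,n):
        if s[i,4]>40: print(name,s[i],ce[i],np.round(onz(img,*ce[i],z),4))
for img,nm in((c,"top"),(d,"scene")):
    hsv=cv2.cvtColor(img["frame"],cv2.COLOR_BGR2HSV)
    m=cv2.inRange(hsv,(0,0,160),(180,40,255));
    if nm=="top":m[:150]=0;m[240:]=0
    else: m[:200]=0;m[300:]=0
    comp(img,m,nm+" cap",.116)
    m=cv2.inRange(hsv,(0,110,40),(11,255,200)) ;comp(img,m,nm+" bar",.066)
    cv2.imwrite("pics/bar_%s.png"%nm,m)
    print(np.round(pix(img,[*(org-yd*.13),.066]),1),np.round(pix(img,[*org,.116]),1))
hsv=cv2.cvtColor(c["frame"],cv2.COLOR_BGR2HSV)[185:215,385:410];print(hsv[:,:,0]);print(hsv[:,:,1])
E
```

```text
rack org [ 0.50615086 -0.13638181] ydir [0.16994299 0.9854539 ] yaw -0.17077181938623612 knob [ 0.48405827 -0.26449081]
top cap [279 174  16  16 214] [286.57476636 181.60747664] [0.5302 0.0212 0.116 ]
top cap [303 178  16  17 214] [310.57476636 186.13084112] [ 0.5178 -0.0372  0.116 ]
top cap [340 179  23  23 408] [351.07107843 189.96323529] [ 0.5062 -0.1358  0.116 ]
top bar [312 127  23  23 385] [322.95064935 138.16883117] [ 0.6481 -0.0825  0.066 ]
top bar [390 191   9  17  78] [393.84615385 199.5       ] [ 0.483  -0.2589  0.066 ]
[396.  199.1] [351.3 190. ]
scene cap [160 212  23  16 287] [170.74216028 219.71777003] [ 0.507  -0.1353  0.116 ]
scene cap [225 213  17  12 149] [232.77852349 218.81879195] [ 0.5738 -0.0011  0.116 ]
scene cap [201 218  17  12 151] [209.02649007 223.8410596 ] [ 0.562  -0.0588  0.116 ]
scene bar [203 273  25  25 510] [215.28627451 284.99019608] [ 0.6934 -0.1052  0.066 ]
[119.4 245.7] [170.2 219.6]
[[ 17  18  17  17  18  17  17  18  18  18  18  17  13  16  18  18  17  17
   17  18  83  75  45  53  75]
 [ 17  18  17  18  17  18  17  17  17  17  17  18  16  18 
[... 5438 characters left out ...]
46 129 122 134 134 121 126 131 116  27
    5  12   2  12  14  12  18]
 [129 129 123 124 114 127 129 120 128 129 134 131 134 133 122 135 111  20
    7   4  11   4  16  11  13]
 [125 123 126 131 133 131 132 126 122 118 121 129 113 126 125 130 119  13
    7  14  11   9  12   8  11]
 [134 131 127 127 126 131 130 125 130 135 132 131 127 126 133 133 115   9
   19  13   9   8  10   8  15]
 [128 126 131 121 124 124 131 128 127 131 134 131 133 128 132 128 106  17
   19   8  11   6   6   8   8]
 [126 129 135 133 130 129 135 127 128 124 125 129 126 128 134 132 114  20
   12  12   8   8   6  10  15]
 [133 127 127 134 125 122 129 132 130 129 131 128 136 120 131 140  98  12
    8  14   6   0   8   8  10]]
```

The rack origin from the board and the cap centre from both views agree to within 1 mm, at about (0.506, -0.136). The knob axis is then at about (0.484, -0.265), and its projection lands on the bar in the top view. I move over to it.

>>> servo_tool --pt "-0.02 -0.03 0 0 0 0 0" --pt "-0.02 -0.03 0 0 0 0 0" --pt "-0.02 -0.03 0 0 0 0 0" --pt "-0.02 -0.03 0 0 0 0 0" --pt "-0.02 -0.03 0 0 0 0 0" --pt "-0.02 -0.03 0 0 0 0 0" --pt "-0.02 -0.03 0 0 0 0 0" --pt "-0.02 -0.03 0 0 0 0 0" --pt "-0.02 -0.03 0 0 0 0 0" --pt "-0.02 -0.03 0 0 0 0 0" --pt "-0.02 -0.03 0 0 0 0 0" --pt "-0.02 -0.03 0 0 0 0 0" --pt "0 0 0 0 0 0 0" --pt "0 0 0 0 0 0 0"

```text
clock: 1.75
eef_pos: [0.479, -0.2614, 0.2314]
tcp_rot: [0.82, -0.573, 0.0, 0.0]
ft_force: [-0.8, -0.7, -0.1]
width: 0.998
```

```bash
cat >> h.py <<'E'
from scipy.spatial.transform import Rotation as Ro
def st():
    s=env.sense();R=Ro.from_quat(s["tcp_rot"]).as_matrix()
    print("t",round(float(s["clock"]),2),"p",np.round(s["eef_pos"],4),"yaw",round(float(np.arctan2(R[1,0],R[0,0])),3),"tilt",np.round(R[:2,2],3),"q",np.round(s["joint_positions"],2),"F",np.round(s["ft_force"],1),"w",round(float(s["width"]),3))
    return s,R
E
python3 - <<'E'
from h import *
s,R=st()
c=imaging.capture("wrist");cv2.imwrite("pics/w1.png",c["frame"])
k=np.array([0.484,-0.2645]);print("knob px",pix(c,[*k,.066]),"org",pix(c,[.506,-.136,.116]))
print("tool delta",R.T@(np.array([*k,.23])-s["eef_pos"]))
E
```

```text
t 1.75 p [ 0.479  -0.2614  0.2314] yaw -1.219 tilt [ 0. -0.] q [ 0.95  0.34 -0.61  1.81  0.22  1.06 -0.96] F [-0.8 -0.7 -0.1] w 0.998
knob px [255.40534218 163.84110798] org [108.74524483  94.90285692]
tool delta [ 0.00467972 -0.00362036  0.00144358]
```

View pics/w1.png

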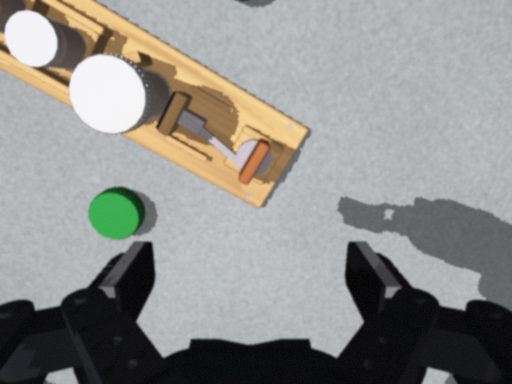

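The wrist view shows the bar at about (255,161), 3 px from its predicted pixel (255,164). I measure its axis next.

```bash
python3 - <<'E'
from h import *
c=imaging.capture("wrist");f=c["frame"];hsv=cv2.cvtColor(f,cv2.COLOR_BGR2HSV)
roi=np.zeros(f.shape[:2],np.uint8);roi[130:200,225:285]=255
m=cv2.inRange(hsv,(4,150,120),(14,255,255))&roi
cs=cv2.findContours(m,0,2)[0];k=max(cs,key=cv2.contourArea);r=cv2.minAreaRect(k);b=cv2.boxPoints(r);print(r)
P=np.array([onz(c,*p,.066)[:2] for p in b]);print(np.round(P,4),"cen",P.mean(0))
e=[P[1]-P[0],P[2]-P[1]];print([np.linalg.norm(x) for x in e],[np.arctan2(x[1],x[0]) for x in e])
cv2.imwrite("pics/w1c.png",cv2.resize(np.hstack([f[130:200,215:295],cv2.cvtColor(m,8)[130:200,215:295]]),None,fx=5,fy=5))
# end of board corners check
a=[onz(c,u,v,.012) for u,v in((308,130),(262,207))];print(np.round(a,4),np.linalg.norm(a[0]-a[1]))
m=cv2.inRange(hsv,(0,0,215),(180,40,255));n,l,s,ce=cv2.connectedComponentsWithStats(m)
for i in range(1,n):
    if s[i,4]>2000:print(s[i],onz(c,*ce[i],.116))
E
```

```text
((252.30767822265625, 160.9615478515625), (11.65926456451416, 44.52846908569336), 29.74488067626953)
[[ 0.464  -0.2529]
 [ 0.5068 -0.2601]
 [ 0.5049 -0.271 ]
 [ 0.4618 -0.2642]] cen [ 0.48437947 -0.26206188]
[np.float64(0.043434833914331734), np.float64(0.011121534512708775)] [np.float64(-0.16587810024223376), np.float64(-1.7398281562059272)]
[[ 0.5278 -0.3123  0.012 ]
 [ 0.4259 -0.2963  0.012 ]] 0.1031644011697824
[   3   10   52   55 2216] [ 0.52525058 -0.07360246  0.116     ]
[  67   54   76   78 4574] [ 0.50632968 -0.13422797  0.116     ]
```

View pics/w1c.png

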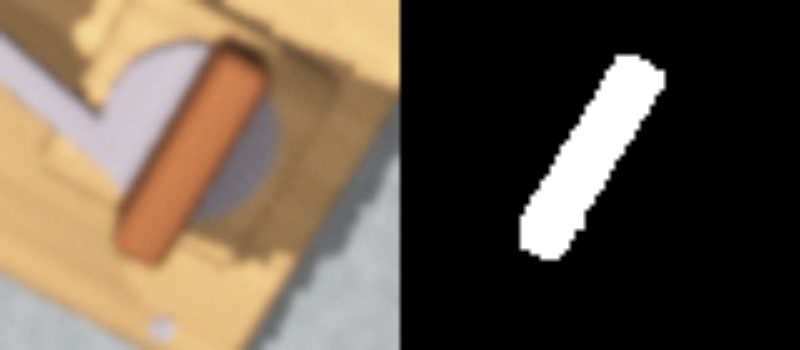

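>>> servo_tool --pt "0 0 0 0 0 -0.146 0" --pt "0 0 0 0 0 -0.146 0" --pt "0 0 0 0 0 -0.146 0" --pt "0 0 0 0 0 -0.146 0" --pt "0 0 0 0 0 -0.146 0" --pt "0 0 0 0 0 -0.146 0" --pt "0 0 0 0 0 -0.146 0" --pt "0 0 0 0 0 -0.146 0" --pt "0 0 0 0 0 -0.146 0" --pt "0 0 0 0 0 -0.146 0" --pt "0 0 0 0 0 -0.146 0" --pt "0 0 0 0 0 -0.146 0" --pt "0 0 0 0 0 -0.146 0" --pt "0 0 0 0 0 -0.146 0" --pt "0 0 0 0 0 -0.146 0" --pt "0 0 0 0 0 -0.146 0" --pt "0 0 0 0 0 -0.146 0" --pt "0 0 0 0 0 -0.146 0" --pt "0 0 0 0 0 0 0" --pt "0 0 0 0 0 0 0"

```text
clock: 3.85
eef_pos: [0.4777, -0.2635, 0.231]
tcp_rot: [0.765, 0.644, -0.0, -0.0]
ft_force: [0.1, 0.7, -0.1]
width: 1.001
```

```bash
python3 - <<'E'
from h import *
s,R=st()
c=imaging.capture("wrist");cv2.imwrite("pics/w2.png",c["frame"])
print("tool delta",R.T@(np.array([.4842,-.2635,.041])-s["eef_pos"]))
f=c["frame"];hsv=cv2.cvtColor(f,cv2.COLOR_BGR2HSV);p=pix(c,[.484,-.2635,.066]).astype(int);print(p)
roi=np.zeros(f.shape[:2],np.uint8);roi[max(0,p[1]-40):p[1]+40,p[0]-40:p[0]+40]=255
m=cv2.inRange(hsv,(4,150,110),(14,255,255))&roi
k=max(cv2.findContours(m,0,2)[0],key=cv2.contourArea);r=cv2.minAreaRect(k);b=cv2.boxPoints(r);print(r)
P=np.array([onz(c,*p,.066)[:2] for p in b]);print("cen",P.mean(0))
e=[P[1]-P[0],P[2]-P[1]];print([np.linalg.norm(x) for x in e],[np.arctan2(x[1],x[0]) for x in e])
E
```

```text
t 3.85 p [ 0.4777 -0.2635  0.231 ] yaw 1.4 tilt [-0.001  0.   ] q [ 1.33  0.54 -1.16  1.8   0.53  1.17  1.4 ] F [ 0.1  0.7 -0.1] w 1.001
tool delta [0.00104146 0.00655877 0.18995723]
[250 175]
((250.5, 173.0), (44.0, 9.0), 90.0)
cen [ 0.48159855 -0.26302288]
[np.float64(0.008597566090592102), np.float64(0.044133340992632136)] [np.float64(1.3988009376048862), np.float64(-0.16738574421804917)]
```

View pics/w2.png

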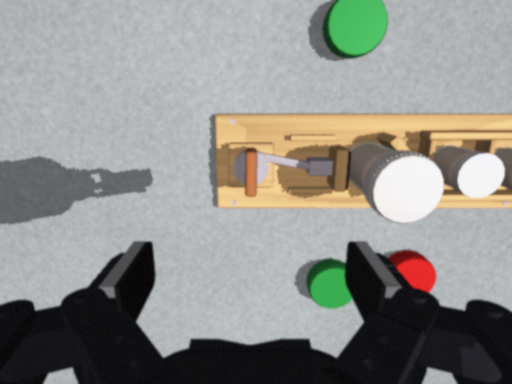

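The bar stands parallel to the tool's y axis at (250,173). The estimates of the knob axis agree to within 2 mm, so I go down.

>>> servo_tool --pt "0.0015 0.0055 0 0 0 0 0" --pt "0 0 0.025 0 0 0.002 0" --pt "0 0 0.025 0 0 0.002 0" --pt "0 0 0.025 0 0 0 0" --pt "0 0 0.025 0 0 0 0" --pt "0 0 0.025 0 0 0 0" --pt "0 0 0.025 0 0 0 0" --pt "0 0 0.02 0 0 0 0" --pt "0 0 0.015 0 0 0 0" --pt "0 0 0.004 0 0 0 0" --pt "0 0 0 0 0 0 0" --pt "0 0 0 0 0 0 0"

```text
clock: 5.1
eef_pos: [0.485, -0.2618, 0.0432]
tcp_rot: [0.764, 0.645, 0.0, 0.001]
ft_force: [0.6, 0.5, 0.3]
width: 1.001
```

```bash
python3 - <<'E'
from h import *
s,R=st()
print(R.T@(np.array([.4835,-.263,.041])-s["eef_pos"]))
c=imaging.capture("wrist");cv2.imwrite("pics/w3.png",c["frame"])
E
```

```text
t 5.1 p [ 0.485  -0.2618  0.0432] yaw 1.402 tilt [ 0.001 -0.001] q [ 1.14  0.77 -0.92  1.92  0.8   0.87  1.2 ] F [0.6 0.5 0.3] w 1.001
[-0.00141587 -0.00129077  0.00219717]
```

View pics/w3.png

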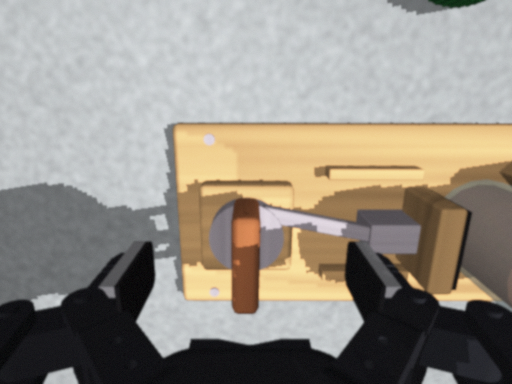

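The bar sits between the fingers at column 245, with the jaw middle at about 251, so I shift 1.5 mm and close.

>>> servo_tool --pt "-0.0015 -0.0013 0.002 0 0 0 0" --pt "0 0 0 0 0 0 255" --pt "0 0 0 0 0 0 255" --pt "0 0 0 0 0 0 255" --pt "0 0 0 0 0 0 255" --pt "0 0 0 0 0 0 255" --pt "0 0 0 0 0 0 255" --pt "0 0 0 0 0 0 255" --pt "0 0 0 0 0 0 255"

```text
clock: 6.05
eef_pos: [0.4826, -0.2633, 0.0405]
tcp_rot: [0.764, 0.645, -0.0, 0.0]
ft_force: [-2.2, -0.6, 4.5]
width: 0.13
```

```bash
python3 - <<'E'
from h import *
s,R=st();print(s["ft_torque"])
c=imaging.capture("wrist");cv2.imwrite("pics/w4.png",c["frame"])
E
```

```text
t 6.05 p [ 0.4826 -0.2633  0.0405] yaw 1.402 tilt [ 0.    -0.001] q [ 1.14  0.77 -0.92  1.92  0.81  0.87  1.2 ] F [-2.2 -0.6  4.5] w 0.13
[-0.21980949  0.3045394  -0.03003834]
```

View pics/w4.png

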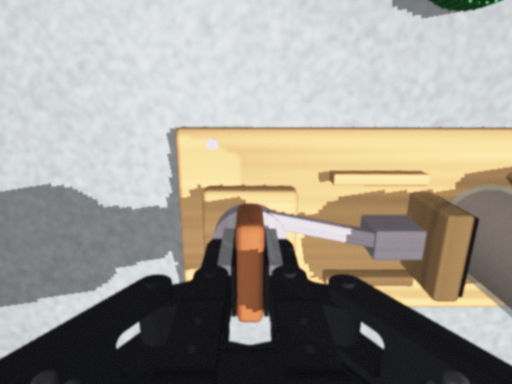

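Gripped: width 0.13, about 11 mm. Now I turn it clockwise, which is + about tool z.

>>> servo_tool --pt "0 0 0 0 0 0.1 255" --pt "0 0 0 0 0 0.1 255" --pt "0 0 0 0 0 0.1 255" --pt "0 0 0 0 0 0.1 255" --pt "0 0 0 0 0 0.1 255" --pt "0 0 0 0 0 0.1 255" --pt "0 0 0 0 0 0.1 255" --pt "0 0 0 0 0 0.1 255"

```text
clock: 6.9
eef_pos: [0.4833, -0.2623, 0.0405]
tcp_rot: [0.955, 0.295, 0.001, -0.0]
ft_force: [0.2, -0.5, 2.4]
width: 0.127
```

```bash
python3 - <<'E'
from h import *
s,R=st();print(s["ft_torque"])
E
```

```text
t 6.9 p [ 0.4833 -0.2623  0.0405] yaw 0.599 tilt [0.001 0.001] q [ 1.03  0.69 -0.75  1.92  0.66  0.79  0.51] F [ 0.2 -0.5  2.4] w 0.127
[ 0.23948453 -0.18535097  0.14829035]
```

>>> servo_tool --pt "0 0 0 0 0 0.1 255" --pt "0 0 0 0 0 0.1 255" --pt "0 0 0 0 0 0.1 255" --pt "0 0 0 0 0 0.1 255" --pt "0 0 0 0 0 0.1 255" --pt "0 0 0 0 0 0.1 255" --pt "0 0 0 0 0 0.05 255" --pt "0 0 0 0 0 0 255"

```text
clock: 7.7
eef_pos: [0.4845, -0.262, 0.0405]
tcp_rot: [1.0, -0.024, 0.002, -0.0]
ft_force: [4.2, 1.2, -0.8]
width: 0.129
```

```bash
python3 - <<'E'
from h import *
s,R=st();print(s["ft_torque"])
c=imaging.capture("wrist");cv2.imwrite("pics/w5.png",c["frame"])
E
```

```text
t 7.7 p [ 0.4845 -0.262   0.0405] yaw -0.047 tilt [0.003 0.001] q [ 0.92  0.64 -0.6   1.93  0.53  0.73 -0.04] F [ 4.2  1.2 -0.8] w 0.129
[ 0.28888755 -0.98140562 -0.16551261]
```

View pics/w5.png

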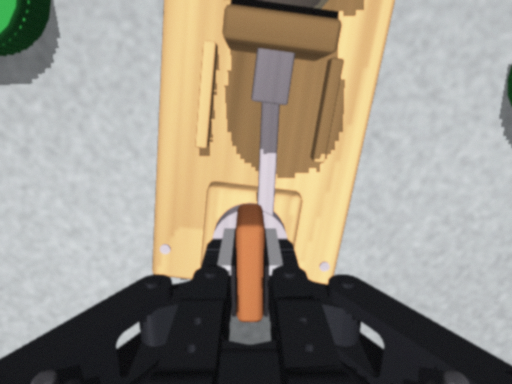

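The z torque has flipped sign (+0.15 to -0.17), so the knob is past its stiff point. I give it a little more, let go, and lift to check.

>>> servo_tool --pt "0 0 0 0 0 0.04 255" --pt "0 0 0 0 0 0 255" --pt "0 0 0 0 0 0 0" --pt "0 0 0 0 0 0 0" --pt "0 0 0 0 0 0 0" --pt "0 0 0 0 0 0 0" --pt "0 0 0 0 0 0 0" --pt "0 0 0 0 0 0 0" --pt "0 0 -0.03 0 0 0 0" --pt "0 0 -0.04 0 0 0 0" --pt "0 0 -0.04 0 0 0 0" --pt "0 0 -0.04 0 0 0 0" --pt "0 0 -0.02 0 0 0 0" --pt "0 0 0 0 0 0 0"

```text
clock: 9.15
eef_pos: [0.4847, -0.2638, 0.214]
tcp_rot: [0.999, -0.044, 0.003, 0.002]
ft_force: [0.5, 0.2, -0.4]
width: 0.996
```

```bash
python3 - <<'E'
from h import *
s,R=st();print(s["ft_torque"])
c=imaging.capture("wrist");cv2.imwrite("pics/w6.png",c["frame"])
f=c["frame"];hsv=cv2.cvtColor(f,cv2.COLOR_BGR2HSV);p=pix(c,[.484,-.2635,.066]).astype(int);print(p)
roi=np.zeros(f.shape[:2],np.uint8);roi[max(0,p[1]-50):p[1]+50,p[0]-50:p[0]+50]=255
m=cv2.inRange(hsv,(4,150,110),(14,255,255))&roi
k=max(cv2.findContours(m,0,2)[0],key=cv2.contourArea);r=cv2.minAreaRect(k);b=cv2.boxPoints(r);print(r)
P=np.array([onz(c,*p,.066)[:2] for p in b]);print("cen",P.mean(0))
e=[P[1]-P[0],P[2]-P[1]];print([np.linalg.norm(x) for x in e],[np.arctan2(x[1],x[0]) for x in e])
m=cv2.inRange(hsv,(0,0,205),(180,40,255));n,l,ss,ce=cv2.connectedComponentsWithStats(m)
for i in range(1,n):
    if ss[i,4]>1500:print(ss[i],onz(c,*ce[i],.116))
t=imaging.capture("top")
hsv=cv2.cvtColor(t["frame"],cv2.COLOR_BGR2HSV)
m=cv2.inRange(hsv,(0,0,160),(180,40,255));m[:150]=0;m[240:]=0
n,l,ss,ce=cv2.connectedComponentsWithStats(m)
for i in range(1,n):
    if ss[i,4]>100:print(ss[i],onz(t,*ce[i],.116))
cv2.imwrite("pics/t6.png",cv2.resize(t["frame"][155:230,260:412],None,fx=5,fy=5))
E
```

```text
t 9.15 p [ 0.4847 -0.2638  0.214 ] yaw -0.088 tilt [ 0.005 -0.004] q [ 1.04  0.4  -0.74  1.82  0.31  1.04  0.09] F [ 0.5  0.2 -0.4] w 0.996
[ 0.00735276 -0.00760351 -0.03109197]
[249 172]
((248.5, 168.5), (49.0, 11.0), 90.0)
cen [ 0.48368074 -0.26041254]
[np.float64(0.009862621100168644), np.float64(0.04612505688046767)] [np.float64(-0.0898917392051579), np.float64(-1.6560551996804038)]
[ 222    0   86   44 2931] [ 0.50450025 -0.14637054  0.116     ]
[279 174  16  16 214] [0.53019438 0.0212061  0.116     ]
[303 178  16  17 215] [ 0.5178565  -0.03711552  0.116     ]
[340 179  23  23 407] [ 0.50636798 -0.13475027  0.116     ]
```

View pics/w6.png

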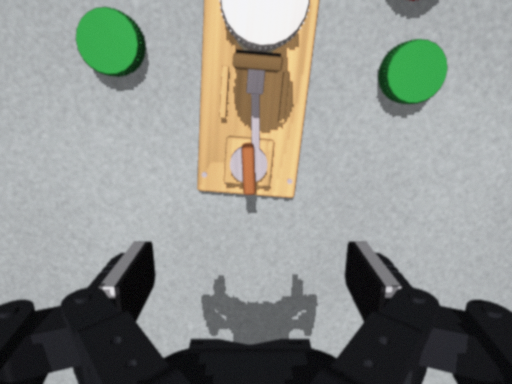

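View pics/t6.png

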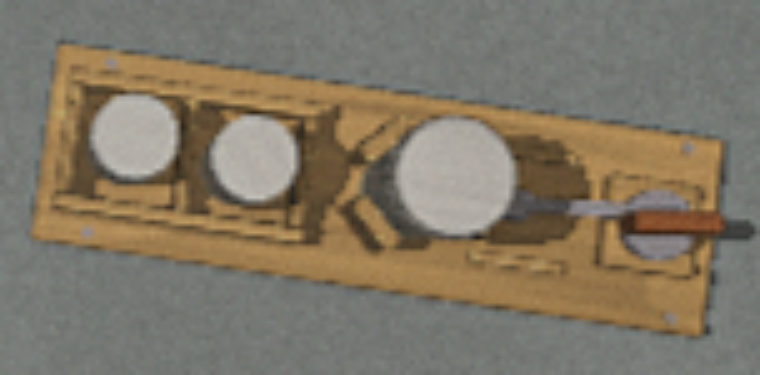

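The knob stays put: the bar's yaw went from -0.166 to -1.66, about 1.49 rad, so it is locked. The cap moved about 1 mm to (0.506,-0.135), as expected. I move above it.

>>> servo_tool --pt "0.0026 -0.0326 0 0 0 0 0" --pt "0.0026 -0.0326 0 0 0 0 0" --pt "0.0026 -0.0326 0 0 0 0 0" --pt "0.0026 -0.0326 0 0 0 0 0" --pt "0 0 0 0 0 0 0" --pt "0 0 0 0 0 0 0"

```text
clock: 9.85
eef_pos: [0.5036, -0.133, 0.2089]
tcp_rot: [0.999, -0.043, -0.001, -0.0]
ft_force: [-0.4, -1.5, -0.1]
width: 0.999
```

```bash
python3 - <<'E'
from h import *
s,R=st();print("d",R.T@(np.array([.5064,-.1347,.083])-s["eef_pos"]))
c=imaging.capture("wrist");cv2.imwrite("pics/w7.png",c["frame"])
hsv=cv2.cvtColor(c["frame"],cv2.COLOR_BGR2HSV)
m=cv2.inRange(hsv,(0,0,205),(180,40,255));n,l,ss,ce=cv2.connectedComponentsWithStats(m)
for i in range(1,n):
    if ss[i,4]>1500:print(ss[i],onz(c,*ce[i],.116))
E
```

```text
t 9.85 p [ 0.5036 -0.133   0.2089] yaw -0.085 tilt [-0.002  0.001] q [ 0.86  0.36 -0.79  1.89  0.3   1.02 -0.15] F [-0.4 -1.5 -0.1] w 0.999
d [0.0032692  0.00155117 0.1259404 ]
[ 237   39   54   58 2438] [ 0.51915384 -0.04624632  0.116     ]
[ 217  154   75   73 4304] [ 0.5055242  -0.13255721  0.116     ]
```

View pics/w7.png

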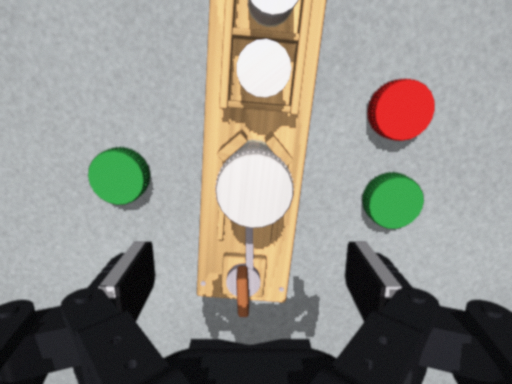

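The tall jar's cap is at (254,190), and the wrist estimate agrees with the top view to within 2 mm. I go down around it.

>>> servo_tool --pt "0.0025 0.0013 0 0 0 0 0" --pt "0 0 0.024 0 0 0 0" --pt "0 0 0.024 0 0 0 0" --pt "0 0 0.024 0 0 0 0" --pt "0 0 0.024 0 0 0 0" --pt "0 0 0.018 0 0 0 0" --pt "0 0 0.011 0 0 0 0" --pt "0 0 0 0 0 0 0" --pt "0 0 0 0 0 0 0"

```text
clock: 10.8
eef_pos: [0.5071, -0.1359, 0.0856]
tcp_rot: [0.999, -0.044, 0.0, -0.0]
ft_force: [0.4, 1.1, 0.3]
width: 1.001
```

```bash
python3 - <<'E'
from h import *
s,R=st();print("d",R.T@(np.array([.506,-.1344,.083])-s["eef_pos"]))
c=imaging.capture("wrist");cv2.imwrite("pics/w8.png",c["frame"])
E
```

```text
t 10.8 p [ 0.5071 -0.1359  0.0856] yaw -0.089 tilt [0. 0.] q [ 0.76  0.54 -0.68  1.97  0.48  0.79 -0.29] F [0.4 1.1 0.3] w 1.001
d [-0.00125202 -0.00140133  0.00257461]
```

View pics/w8.png

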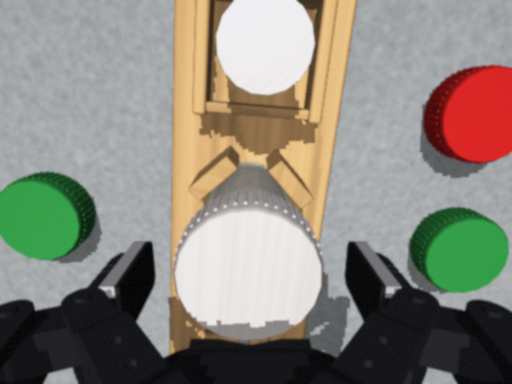

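Cap centred at column 249, jaw middle 251. I close on it.

>>> servo_tool --pt "-0.001 -0.0014 0.002 0 0 0 0" --pt "0 0 0 0 0 0 255" --pt "0 0 0 0 0 0 255" --pt "0 0 0 0 0 0 255" --pt "0 0 0 0 0 0 255" --pt "0 0 0 0 0 0 255" --pt "0 0 0 0 0 0 255"

```text
clock: 11.55
eef_pos: [0.5067, -0.1341, 0.0842]
tcp_rot: [0.999, -0.044, 0.001, 0.0]
ft_force: [-1.2, -0.1, 5.7]
width: 0.679
```

```bash
python3 - <<'E'
from h import *
s,R=st();print(s["ft_torque"])
c=imaging.capture("wrist");cv2.imwrite("pics/w9.png",c["frame"])
t=imaging.capture("scene");cv2.imwrite("pics/s9.png",cv2.resize(t["frame"][180:285,100:260],None,fx=5,fy=5,interpolation=2))
E
```

```text
t 11.55 p [ 0.5067 -0.1341  0.0842] yaw -0.088 tilt [ 0.002 -0.001] q [ 0.75  0.54 -0.68  1.97  0.48  0.79 -0.29] F [-1.2 -0.1  5.7] w 0.679
[0.05533138 0.14761691 0.06328199]
```

View pics/w9.png

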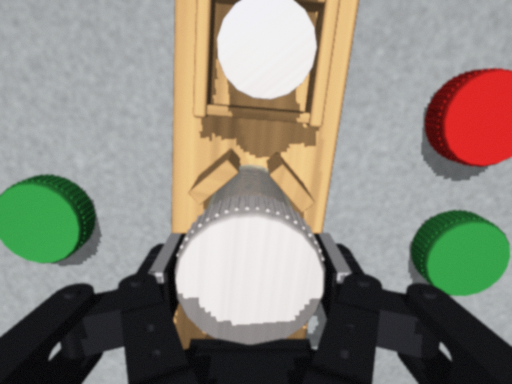

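View pics/s9.png

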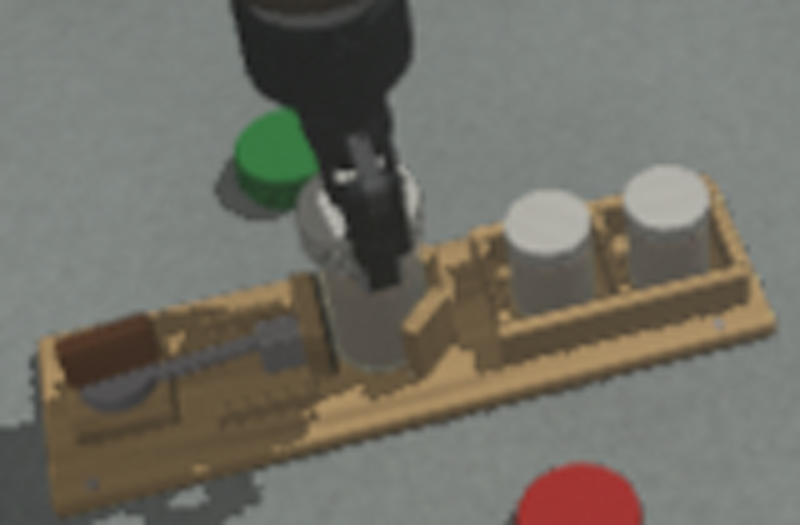

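The cap is held (width 0.68, about 58 mm), and the faint stripes on its top give a slip check. I start unscrewing, which is − about tool z.

>>> servo_tool --pt "0 0 0 0 0 -0.08 255" --pt "0 0 -0.0001 0 0 -0.08 255" --pt "0 0 -0.0001 0 0 -0.08 255" --pt "0 0 -0.0001 0 0 -0.08 255" --pt "0 0 -0.0001 0 0 -0.08 255" --pt "0 0 0 0 0 0 255"

```text
clock: 12.25
eef_pos: [0.5068, -0.1342, 0.0845]
tcp_rot: [0.988, 0.157, 0.001, 0.0]
ft_force: [0.0, -0.1, 5.4]
width: 0.682
```

```bash
python3 - <<'E'
from h import *
s,R=st();print(s["ft_torque"])
c=imaging.capture("wrist");cv2.imwrite("pics/w10.png",c["frame"])
E
```

```text
t 12.25 p [ 0.5068 -0.1342  0.0845] yaw 0.314 tilt [ 0.002 -0.   ] q [ 0.82  0.58 -0.77  1.97  0.55  0.81  0.05] F [ 0.  -0.1  5.4] w 0.682
[-0.00137463  0.05114216  0.21843334]
```

View pics/w10.png

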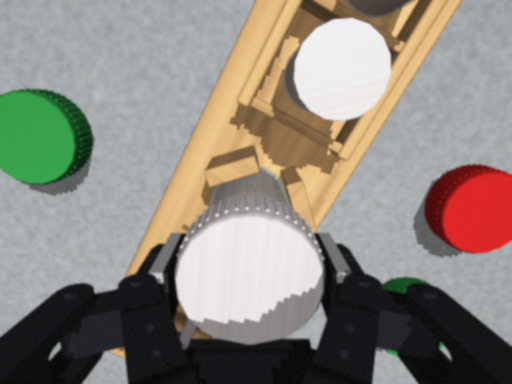

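The stripes haven't moved in the wrist view, so the cap turns with the gripper. Torque is about 0.2 N m, as described, so I carry on.

>>> servo_tool --pt "0 0 -0.0001 0 0 -0.08 255" --pt "0 0 -0.0001 0 0 -0.08 255" --pt "0 0 -0.0001 0 0 -0.08 255" --pt "0 0 -0.0001 0 0 -0.08 255" --pt "0 0 -0.0001 0 0 -0.08 255" --pt "0 0 0 0 0 0 255"

```text
clock: 12.9
eef_pos: [0.5068, -0.1341, 0.0849]
tcp_rot: [0.937, 0.349, 0.001, 0.0]
ft_force: [-0.5, 0.4, 5.4]
width: 0.68
```

```bash
python3 - <<'E'
from h import *
s,R=st();print(s["ft_torque"])
c=imaging.capture("wrist");cv2.imwrite("pics/w11.png",c["frame"])
t=imaging.capture("scene");cv2.imwrite("pics/s11.png",cv2.resize(t["frame"][180:285,100:260],None,fx=5,fy=5,interpolation=2))
E
```

```text
t 12.9 p [ 0.5068 -0.1341  0.0849] yaw 0.714 tilt [ 0.002 -0.   ] q [ 0.89  0.61 -0.87  1.97  0.62  0.85  0.39] F [-0.5  0.4  5.4] w 0.68
[ 0.00742171 -0.01258377 -0.00714017]
```

View pics/w11.png

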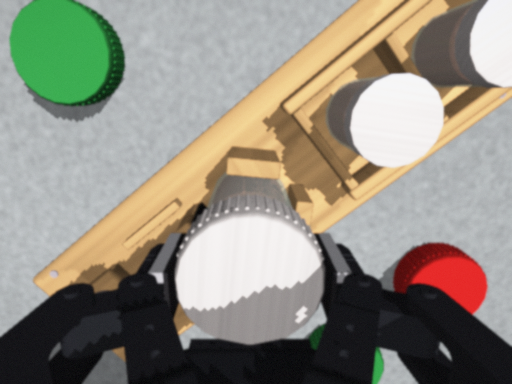

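View pics/s11.png

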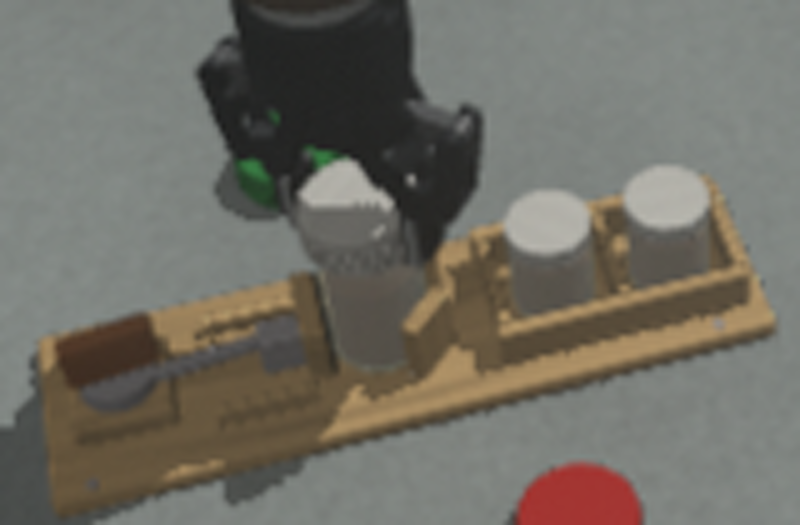

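The torque has dropped to about zero after 0.80 rad, so the threads are letting go. I turn 0.3 rad more (any start then ends at 1.27–1.60 rad, short of the jam) and read the torque.

>>> servo_tool --pt "0 0 -0.0002 0 0 -0.1 255" --pt "0 0 -0.0002 0 0 -0.1 255" --pt "0 0 -0.0002 0 0 -0.1 255" --pt "0 0 0 0 0 0 255"

```text
clock: 13.4
eef_pos: [0.5062, -0.1341, 0.085]
tcp_rot: [0.875, 0.485, 0.0, 0.0]
ft_force: [-0.4, 0.4, 2.5]
width: 0.676
```

```bash
python3 - <<'E'
from h import *
s,R=st();print(s["ft_torque"])
E
```

```text
t 13.4 p [ 0.5062 -0.1341  0.085 ] yaw 1.012 tilt [0. 0.] q [ 0.93  0.64 -0.93  1.97  0.68  0.88  0.65] F [-0.4  0.4  2.5] w 0.676
[-0.03474346 -0.03321709  0.05353795]
```

Low torque and falling z force. I lift gently and watch for a downward pull.

>>> servo_tool --pt "0 0 -0.001 0 0 0 255" --pt "0 0 -0.001 0 0 0 255" --pt "0 0 -0.001 0 0 0 255" --pt "0 0 -0.001 0 0 0 255" --pt "0 0 0 0 0 0 255"

```text
clock: 13.9
eef_pos: [0.5059, -0.134, 0.0889]
tcp_rot: [0.875, 0.485, -0.0, 0.0]
ft_force: [-0.3, 0.2, -0.5]
width: 0.683
```

```bash
python3 - <<'E'
from h import *
s,R=st();print(s["ft_torque"])
c=imaging.capture("wrist");cv2.imwrite("pics/w12.png",c["frame"])
E
```

```text
t 13.9 p [ 0.5059 -0.134   0.0889] yaw 1.012 tilt [-0. -0.] q [ 0.94  0.64 -0.94  1.97  0.67  0.88  0.65] F [-0.3  0.2 -0.5] w 0.683
[-0.09159789 -0.00401623 -0.04887258]
```

View pics/w12.png

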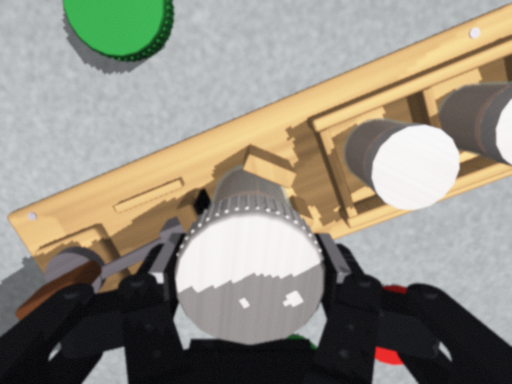

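Fz is -0.5 N, just the cap's own weight, so it is free. I lift it to about 20 mm above the rim.

>>> servo_tool --pt "0 0 -0.003 0 0 0 255" --pt "0 0 -0.003 0 0 0 255" --pt "0 0 -0.003 0 0 0 255" --pt "0 0 -0.003 0 0 0 255" --pt "0 0 -0.003 0 0 0 255" --pt "0 0 -0.003 0 0 0 255" --pt "0 0 -0.003 0 0 0 255" --pt "0 0 -0.003 0 0 0 255" --pt "0 0 -0.003 0 0 0 255" --pt "0 0 0 0 0 0 255" --pt "0 0 0 0 0 0 255" --pt "0 0 0 0 0 0 255" --pt "0 0 0 0 0 0 255"

```text
clock: 15.25
eef_pos: [0.5058, -0.134, 0.1157]
tcp_rot: [0.875, 0.485, -0.0, -0.0]
ft_force: [0.6, 1.0, -0.6]
width: 0.68
```

```bash
python3 - <<'E'
from h import *
s,R=st();print(s["ft_torque"],np.abs(s["qvel"]).max())
c=imaging.capture("wrist");cv2.imwrite("pics/w13.png",c["frame"])
t=imaging.capture("scene");cv2.imwrite("pics/s13.png",cv2.resize(t["frame"][170:285,100:260],None,fx=5,fy=5,interpolation=2))
p=imaging.capture("top");cv2.imwrite("pics/t13.png",cv2.resize(p["frame"][120:260,110:412],None,fx=2.6,fy=2.6,interpolation=2))
q=pix(t,[.506,-.1343,.104]);print("rim px in crop",(q-[100,170])*5, "base predicted",(pix(t,[.506,-.1343,.124])-[100,170])*5)
E
```

```text
t 15.25 p [ 0.5058 -0.134   0.1157] yaw 1.012 tilt [-0.  0.] q [ 0.97  0.6  -0.98  1.95  0.63  0.93  0.69] F [ 0.6  1.  -0.6] w 0.68
[ 0.00746421 -0.02501745  0.0006524 ] 0.0010264579788718052
rim px in crop [358.08781448 263.14623885] base predicted [352.80758885 235.34298954]
```

View pics/w13.png

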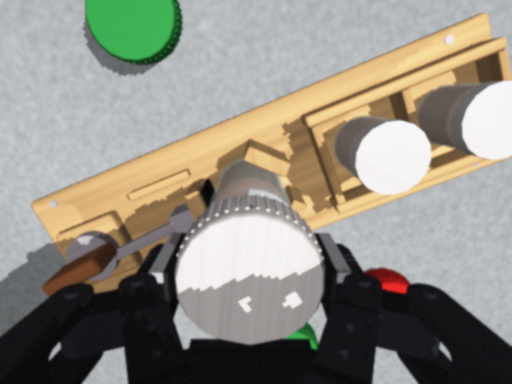

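View pics/s13.png

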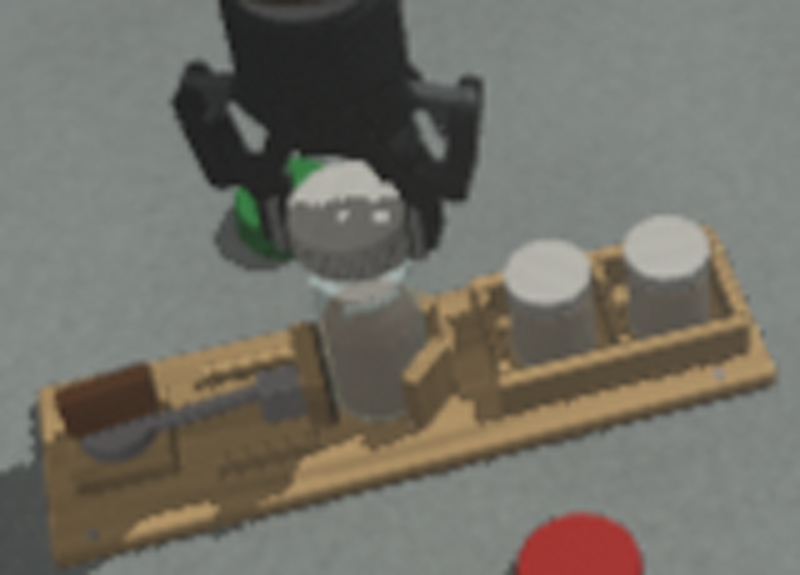

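View pics/t13.png

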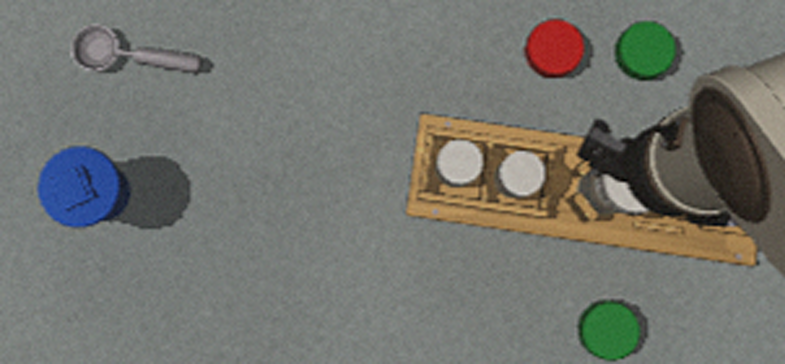

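The cap is level in the fingers, with the jar's open neck visible below it at crop (358,280). The knob is still in its locked position, and the small jars, cup and spoon haven't moved. I hand in.

```bash
python3 - <<'E'
from h import *
print(env.finish_job())
E
```

```text
the job is handed in; nothing more can be done
None
```

I locked the clamp, unscrewed the cap and handed the job in at about 15.4 s, well inside the 38 s limit. The cap is held level above the jar's open mouth.

- **Clamp:** I turned the knob clockwise by about 1.49 rad. The torque changed sign partway, so it passed its stiff point. The bar stayed put after I let go and still looked locked in the last pictures.
- **Cap:** I turned it counter-clockwise by 1.10 rad. The torque rose to about 0.2 N m and fell to near zero by 0.8 rad. The stripes on the cap stayed still in the wrist view, so it did not slip in the fingers. I then lifted it about 31 mm straight up.
- **Last checks:**
  - Tool tilt was about 0 and the joints were still.
  - The downward pull was only about 0.6 N, roughly the cap's own weight, so it was not touching the jar.
  - The cap's base is about 19 mm above the rim, worked out from the lift.
  - The jar was standing in its clamp, and the small jars, cup and spoon looked untouched.
- **Not checked or disagreeing:**
  - I could not see any marks on the jar, so I did not measure whether it twisted. The drop in torque and the clean lift suggest it twisted little, if at all.
  - The final cap angle relative to the jar is estimated at 1.27 to 1.60 rad, not measured.
  - The wrist camera placed things about 2 mm off from the top view, within the stated calibration error, and I allowed for that.
  - The measured knob turn of 1.49 rad is slightly over the 1.45 rad stop, within image error.

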